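# Open the latched guard gate of a shoe-finishing machine

## Task

Open the guard gate of the sole-finishing machine: lift the gravity latch bar by its thumb plate until its nose is level with the mouth of the catch, between the lower and the upper lip, keep it there while you swing the gate wide open towards you, then let go with the bar back down level on the open gate. Work gently and by feel: do not strain the bar against the catch, do not drag it along the lips as it comes out, and leave the other things on the bench where they are.

Things in the scene. Friction and masses are not known exactly. Their poses are not given: they have to be found in the camera images.
- machine: Grey bench-top disc finishing machine, fixed: base 250 x 290 mm, origin under its centre, x pointing into it (away from the robot at yaw 0), z up. Its guard gate stands at the front. Apart from the latch, the catch and its post, nothing of it is higher than 155 mm.
- gate_hinge (a point): Point on the gate's vertical hinge axis, 135 mm above the bench. The gate is a frame of steel bars 180 mm wide, 12 mm thick, 30 to 150 mm above the bench. The axes here turn with the gate: z up, x through the gate (shut: into the machine, you stand on the -x side), y along it towards the hinge; its free edge is at y = -180 mm. Latch parts below are given in these axes.
- gate (a joint): Gate angle in rad: 0 shut, 1.3 against its open stop; it opens towards the robot, clockwise seen from above, about the vertical axis at gate_hinge. Wide open means more than 1.0. It stays where it is left; the stiff hinge takes about 1.5 to 2 N at the thumb plate.
- thumb_plate (a point): Top centre of the upright steel thumb plate on the latch bar: 10 mm thick (gate's x), 22 mm wide (gate's y), rising 59 mm above the bar; its top is 200 mm above the bench, 50 mm above the gate's top rail. At rest at (-25, -150, 65) mm in the axes of gate_hinge.
- latch (a joint): Latch bar angle in rad: 0 level, resting on a pin of the gate; positive lifts its free end. Steel flat, 10 mm thick, 12 mm high, on the robot's side of the gate, centre line 135 mm above the bench. Pivot at (-25, -30, 0) mm in the axes of gate_hinge, axis along the gate's x: thumb plate 120 mm from it, round nose 190 mm. Falls by its weight; 2.5 to 8 N at the thumb plate lift it.
- bar_tip (a point): Centre of the round nose (12 mm across) at the free end of the latch bar, at rest at (-25, -220, 0) mm in the axes of gate_hinge. The bar passes the gate's free edge by 46 mm and its nose lies in the catch.
- post_foot (a point): Foot of the fixed 30 x 30 mm post, 190 mm tall, beside the gate's free edge, 220 mm from the hinge axis. On its front is the steel catch, 14 mm wide along the bar: a hollow with a roof, closed in front by a lower and an upper lip (both 10 mm thick, 6 mm in front of the bar). The mouth between the lips is 17 mm high; the roof is 24 mm above the lower lip's top; the bar's nose is 12 mm high.
- post: The post with its catch (origin at the foot, axes as the machine's). The rigid catch is set at a new height every time: the lower lip's top is 6 to 30 mm above the underside of the resting bar. So lift until the nose is felt to meet the roof, then lower it 7 to 12 mm (at the nose) to be free in the mouth. The catch bears 15 N at most, and only 4.5 N while the bar slides out.
- tin: Round dark metal polish tin, 76 mm wide, 30 mm high, origin under its centre; leave it alone.
- hammer: Hammer, 240 mm long, lying on the bench; leave it alone.
- last: Wooden shoe last, about 200 x 60 x 85 mm, standing on the bench, origin under its middle; leave it alone.

How it is judged:
On the way, in this order (a step that is already met when the one before it is completed fails the run):
1. the latch bar is lifted while the gate is still shut (value of joint latch above 0.03 rad and value of joint gate below 0.06 rad), for 0.1 s.
2. the gate has been swung wide open (value of joint gate above 1 rad), for 0.1 s.
At the end, for the whole second after the job is handed in: The gate stands open by more than 1.0 rad and is still, and the latch bar has dropped back level on it (within 0.03 rad) (value of joint gate above 1 rad and velocity of joint gate between -0.05 and 0.05 rad/s and value of joint latch below 0.03 rad); the robot touches nothing.
It fails at once if the catch or its post is loaded with more than 15 N (contact force between anything else and post above 15 N).
It fails at once if the bar is dragged along the catch (more than 4.5 N) while it comes out with the gate (contact force between anything else and post above 4.5 N and value of joint gate above 0.045 rad).
It fails at once if a bystander is moved by more than 30 mm (distance of any of tin, last, hammer from where it was at the start of the episode above 0.03 m).
It also fails if it takes over 72 s, if anything falls off the work surface, if the arm or the gripper's body presses on something with over 40 N, if the wrist force passes 120 N, or if a joint passes its speed limit or range.

## Robot

A 6-joint arm with a two-finger parallel gripper is mounted at the origin on the work surface. World frame = base frame: x ahead of the robot, y to its left, z up, the work surface at z = 0. Lengths are in m, angles in rad, forces in N, time in s.
With the tool pointing down it reaches from about 0.35 to 0.975 m from the base axis. Payload 4.9 kg.
Tool frame: the origin (TCP) lies at the very end of the fingers, on their centre line; the grasp point (between the pads) lies 19 mm behind it; z points along the fingers, x is the direction in which the jaws open and shut, and the axes are right-handed (so a half turn about z gives the same grasp; the last joint's range is limited). The gripper opens to 85 mm and grips with 20 to 120 N. Pads are 22 mm wide; open, the fingers measure 114 mm over their backs; the gripper's body (76 mm by 85 mm) begins 54 mm behind the grasp point. The pads swing forward as they close: fully open they stand 13 mm farther back than shut.
Start: joints at [-1.336, 0.053, 1.613, -0, 1.476, -0.119], TCP at [0.217, -0.586, 0.231] pointing down, gripper open.
Joint ranges: [-3.01, 3.01], [-1.01, 2.22], [0.06, 2.58], [-1.02, 4.17], [0.09, 2.62], [-3.14, 3.14]. Speed limits (rad/s): [2.57, 2.57, 3.14, 3.14, 3.14, 3.14].

## Interface

Orientations are given as a rotation vector (axis times angle).
In Python, from station import ctrl, get_image, calibration, job gives the robot as it stands.
- The arm moves only by the tool jog_arm, never from a script. Its argument "deltas" is a list of rows, each a list of 3 entries, a list of its own where there are three numbers: the turn, a rotation vector about the tool's x, y, z in degrees, then the shift along the tool's x, y, z in m, then the finger opening in m, from 0 to 0.0854. In form: [[[ax, ay, az], [tx, ty, tz], gripper], ...]. A call has 1 to 12 rows; each row is the pose to reach, as a shift and turn from the pose commanded when the call began, along the tool's axes at that moment; what a row does not reach only later rows make up. A row lasts 1/12 s, in which the tool goes at most 41.7 mm and 7.16 degrees, less where a joint would pass 70% of its speed; a pose out of reach is approached as far as the arm can. A call with a gripper value outside its range is refused whole. The fingers move at their own pace and stop on an object; "squeeze" is the grip in N (left out, the last holds). Time passes only in rows, so rows that repeat a pose let the fingers close. It gives the time, the measured TCP pose, the force and the opening at its end, in the units of the state.
- ctrl.get_obs(): the state, without advancing time (a new reading comes with each control period).
- get_image(name): name is "scene" or "side" or "wrist"; returns the picture (400x640x3 uint8, red, green, blue); there is no depth.
- calibration(name): a dict with "mtx" (3x3 intrinsics, pixels), "k1" (the pictures are not rectified: a ray, as slopes to the right and down, at radius r is drawn at 1 + k1 r^2 times it, then the intrinsics apply), "origin" and "rotation" of the camera in the world; the wrist camera has in their place "tool_from_camera" (4x4, takes a point from camera to tool coordinates, whose origin is the TCP and whose axes are the tool frame's). Camera axes: x right, y up, looking along -z (the intrinsics and any distortion apply to the point x, -y, -z); pixel columns grow to the right and rows downward; lengths in m; the calibration is good to about 2 mm. A picture is of the moment at which its call begins: read the wrist's pose just before it. calibration takes no time and is no camera call.
- job.finish_job(): hands the job in, once; it reports no verdict.
The state is a dict: "t": time; "q": joint angles; "dq": joint speeds; "effort": joint torques, N m; "tool_pos": TCP position; "tool_rot": TCP orientation; "contact_force": force on the tool from outside, world axes, zero at the start; "wrist_torque": the same for the moment, N m; "opening": finger opening in m.
Only numpy, scipy, OpenCV 4.12 (cv2) and the standard library are available. Lean on these libraries where they do the work, as an engineer would, in place of code of your own. Each camera call takes 0.05 s, during which the arm holds its last target.

## Working session

There is one attempt and no reset: what is moved stays moved. The work goes in short steps, Python scripts to look and compute and a tool call to move; the robot and the scene stay as the last step left them, time stands still between calls to the robot, and variables do not carry over. Pictures are saved under pics/ and viewed, and the job is handed in when it is done.

Besides the shell and the picture viewer there is one more tool, called after ">>>" as name(argument=value, ...), one argument or row to a line, values as JSON. jog_arm: Moves the arm, as the interface text tells. Its arguments: {"type":"object","properties":{"deltas":{"type":"array","items":{"type":"array"}},"squeeze":{"type":"number"}},"required":["deltas"]}

```bash
ls; mkdir -p pics
python3 - <<'E'
from station import ctrl,get_image,calibration
import cv2
print(ctrl.get_obs())
for n in ["scene","side","wrist"]:
    print(n,calibration(n))
    cv2.imwrite(f"pics/{n}0.png",get_image(n)[:,:,::-1])
E
```

```text
pics
{'t': 0.0, 'q': array([-1.33603049e+00,  5.33785955e-02,  1.61429311e+00,  1.23794764e-05,
        1.47599940e+00, -1.18994241e-01]), 'dq': array([ 5.99983507e-04,  3.39757130e-05, -1.14813297e-03,  1.54707610e-03,
        1.17768673e-03,  1.69090675e-04]), 'effort': array([ 7.53320983e-04, -3.93677437e+01, -3.70177245e+01, -2.70373914e-05,
        6.78113473e-03,  1.37729538e-05]), 'tool_pos': array([ 0.21637842, -0.58568588,  0.23005008]), 'tool_rot': array([-2.57652085e+00,  1.79510400e+00,  2.42431920e-03]), 'contact_force': array([ 0.49791205, -0.08283792,  0.96484464]), 'wrist_torque': array([0.02803565, 0.01546186, 0.00438568]), 'opening': 0.08523595061258593}
scene {'mtx': array([[378.26868642,   0.        , 321.1159308 ],
       [  0.        , 378.26868642, 204.05968119],
       [  0.        ,   0.        ,   1.        ]]), 'k1': -0.08237868645863637, 'origin': array([0.89052236, 0.36538688, 0.75004694]), 'rotation': array([0.28653428, 0.75930353, 2.30942672])}
side {'mtx': array([[495.51612729,   0.        , 321.19544494],
       [  0.        , 495.51612729, 207.0710826 ],
       [  0.        ,   0.        ,   1.        ]]), 'k1': -0.1524015470204352, 'origin': array([0.897208  , 0.74829561, 0.89423904]), 'rotation': array([0.20883783, 1.07042844, 2.5213681 ])}
wrist {'mtx': array([[341.9463104 ,   0.        , 322.85839002],
       [  0.        , 341.9463104 , 201.96336599],
       [  0.        ,   0.        ,   1.        ]]), 'k1': 0.018258230770658704, 'tool_from_camera': array([[ 9.99999981e-01, -1.01345024e-04, -1.63696625e-04,
        -1.65356259e-04],
       [-1.47445254e-04, -9.49865695e-01, -3.12658185e-01,
        -8.13372657e-02],
       [-1.23803457e-04,  3.12658203e-01, -9.49865692e-01,
        -1.42527714e-01],
       [ 0.00000000e+00,  0.00000000e+00,  0.00000000e+00,
         1.00000000e+00]])}
```

View pics/scene0.png

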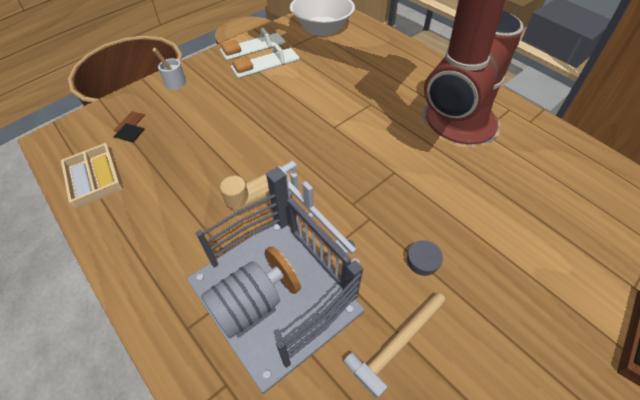

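View pics/side0.png

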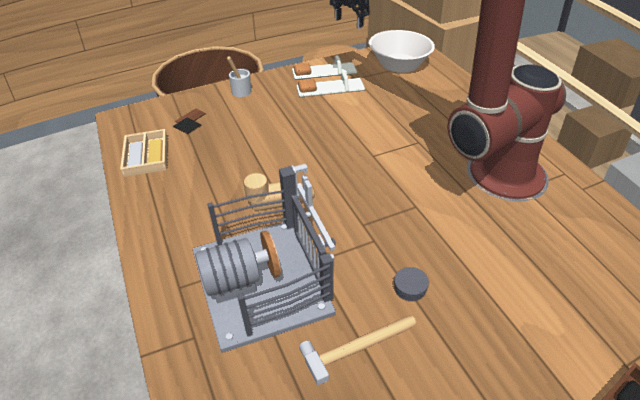

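View pics/wrist0.png

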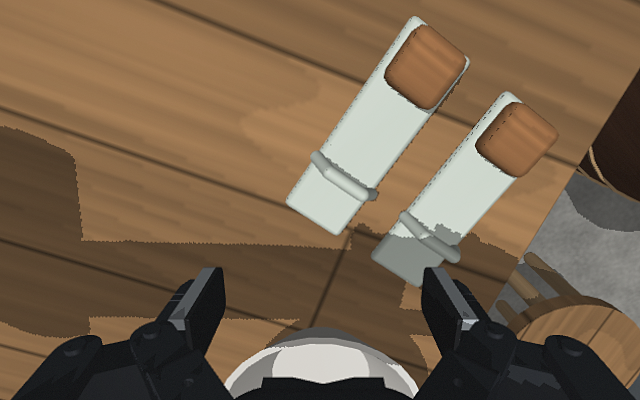

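```bash
cat > h.py <<'E'
import numpy as np, cv2
from scipy.spatial.transform import Rotation as R
from station import ctrl,get_image,calibration
def cam(name,obs=None):
    c=calibration(name)
    if name=='wrist':
        o=obs or ctrl.get_obs()
        T=np.eye(4);T[:3,:3]=R.from_rotvec(o['tool_rot']).as_matrix();T[:3,3]=o['tool_pos']
        M=T@np.array(c['tool_from_camera']); return c,M[:3,3],M[:3,:3]
    return c,np.array(c['origin']),R.from_rotvec(c['rotation']).as_matrix()
def ray(C,uv):
    c,o,Rm=C;K=c['mtx']
    d=np.array([(uv[0]-K[0,2])/K[0,0],(uv[1]-K[1,2])/K[1,1]]);s=d.copy()
    for _ in range(30): s=d/(1+c['k1']*(s@s))
    return o,Rm@np.array([s[0],-s[1],-1.])
def onz(C,uv,z):
    o,d=ray(C,uv); return o+d*(z-o[2])/d[2]
def tri(Cs,uvs):
    A=np.zeros((3,3));b=np.zeros(3);rs=[]
    for C,uv in zip(Cs,uvs):
        o,d=ray(C,uv);d=d/np.linalg.norm(d);P=np.eye(3)-np.outer(d,d);A+=P;b+=P@o;rs.append((o,P))
    p=np.linalg.solve(A,b); return p,[np.linalg.norm(P@(p-o))*1000 for o,P in rs]
def proj(C,p):
    c,o,Rm=C;K=c['mtx'];q=Rm.T@(np.array(p)-o);s=np.array([q[0],-q[1]])/-q[2]
    s=s*(1+c['k1']*(s@s));return s*[K[0,0],K[1,1]]+[K[0,2],K[1,2]]
def crop(img,x0,y0,w,h,f,fn):
    cv2.imwrite(fn,cv2.resize(img[y0:y0+h,x0:x0+w],None,fx=f,fy=f,interpolation=cv2.INTER_CUBIC))
E
python3 - <<'E'
from h import *
crop(cv2.imread('pics/scene0.png'),210,150,160,120,5,'pics/sc1.png')
crop(cv2.imread('pics/side0.png'),220,150,140,110,5,'pics/sd1.png')
E
```

```text
(no output)
```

View pics/sc1.png

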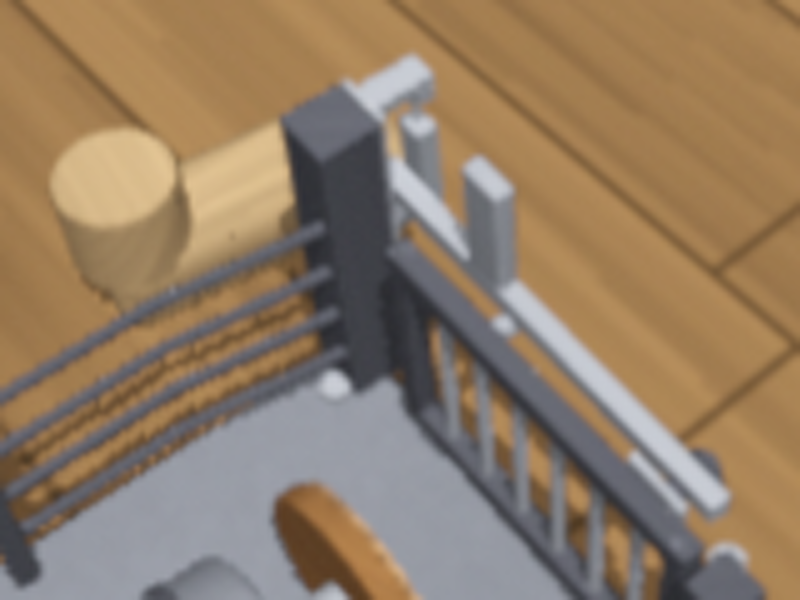

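View pics/sd1.png

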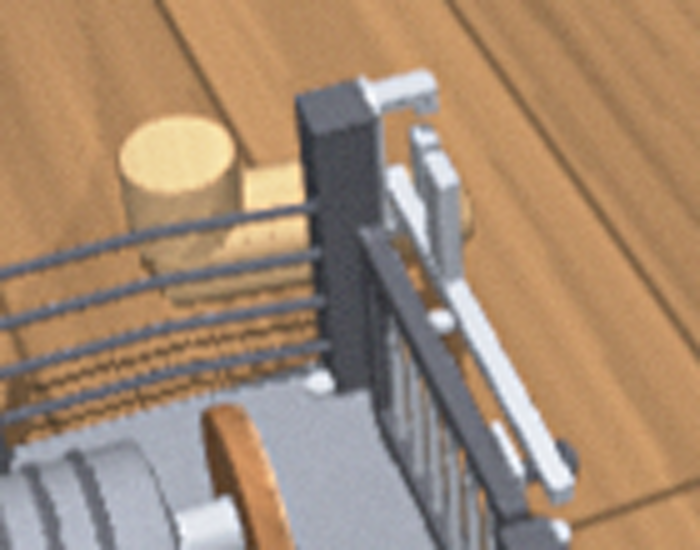

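Run:
```python
from h import *
S=cam('scene');D=cam('side')
s=lambda x,y:((x+.5)/5-.5+210,(y+.5)/5-.5+150)
d=lambda x,y:((x+.5)/5-.5+220,(y+.5)/5-.5+150)
for n,a,b,z in [('thumb',s(488,178),d(442,166),.2),('post',s(334,122),d(338,106),.19),
  ('post BL',s(283,120),d(297,98),.19),('postBR',s(322,160),d(313,133),.19),('postFR',s(385,125),d(380,112),.19),('barend',s(730,500),d(573,490),.141),('barnoseback',s(391,165),d(390,175),.141),('uplip end',s(415,62),d(425,75),.18),('lowlip',s(423,122),d(424,133),.15)]:
    print(n,tri([S,D],[a,b]),onz(S,a,z),onz(D,b,z))
im=cv2.imread('pics/scene0.png');crop(im,190,230,200,150,4,'pics/sc2.png')
crop(cv2.imread('pics/side0.png'),190,230,160,150,4,'pics/sd2.png')
```

```text
thumb (array([0.60911385, 0.01032139, 0.19677153]), [np.float64(0.9669984061777599), np.float64(0.9669984061776912)]) [0.61180973 0.01289755 0.2       ] [0.60943976 0.01301718 0.2       ]
post (array([ 0.62992879, -0.05974654,  0.18467622]), [np.float64(0.6898460201688749), np.float64(0.6898460201688922)]) [ 0.63311732 -0.05535689  0.19      ] [ 0.6312271  -0.05420861  0.19      ]
post BL (array([ 0.64338431, -0.07608427,  0.18203704]), [np.float64(0.47421282478409055), np.float64(0.4742128247841643)]) [ 0.64734725 -0.06963293  0.19      ] [ 0.64574065 -0.06721981  0.19      ]
postBR (array([ 0.64656476, -0.04612751,  0.18603563]), [np.float64(0.13886399564563545), np.float64(0.13886399564543375)]) [ 0.64842655 -0.04316201  0.19      ] [ 0.64782587 -0.04178033  0.19      ]
postFR (array([ 0.61715258, -0.0422605 ,  0.18907926]), [np.float64(1.5254704250337414), np.float64(1.5254704250338282)]) [ 0.61925518 -0.0407361   0.19      ] [ 0.61593242 -0.04240497  0.19      ]
barend (array([0.61117642, 0.14731095, 0.13211092]), [np.float64(0.05010279104693876), np.float64(0.05010279104702005)]) [0.61514137 0.15043246 0.141     ] [0.61456444 0.15434586 0.141     ]
barnoseback (array([ 0.60571866, -0.06101106,  0.13500405]), [np.float64(0.9732083363645192), np.float64(0.973208336364495)]) [ 0.60745819 -0.05737844  0.141     ] [ 0.60901856 -0.05390932  0.141     ]
uplip end (array([ 0.58648597, -0.0624366 ,  0.18544993]), [np.float64(0.46241055653087976), np.float64(0.46241055653078555)]) [ 0.58406549 -0.06626806  0.18      ] [ 0.58361002 -0.06907224  0.18      ]
lowlip (array([ 0.59176336, -0.05337028,  0.16010795]), [np.float64(0.332908218507854), np.float64(0.33290821850767843)]) [ 0.58701419 -0.0603494   0.15      ] [ 0.58720579 -0.06467396  0.15      ]
```

View pics/sc2.png

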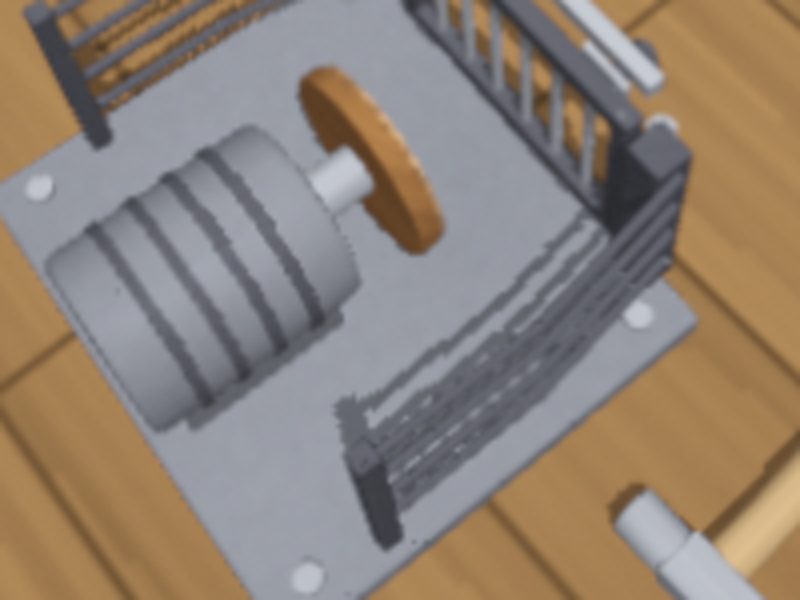

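View pics/sd2.png

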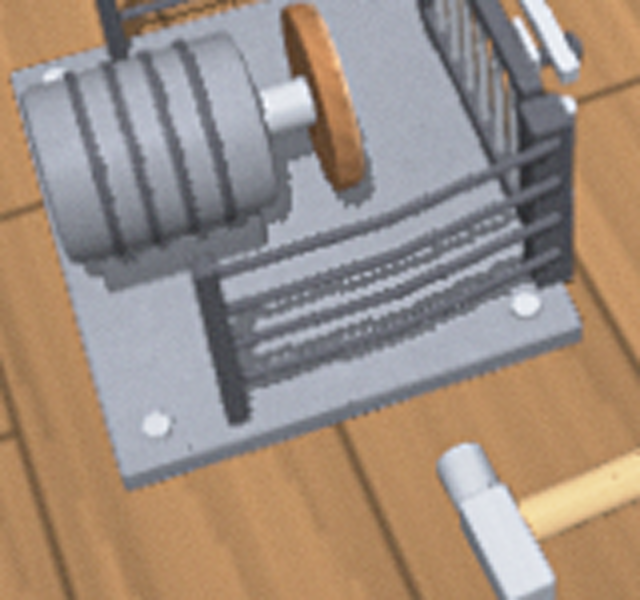

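Run:
```python
from h import *
o=ctrl.get_obs();M=R.from_rotvec(o['tool_rot']).as_matrix();print(M)
print(np.degrees(np.arctan2(M[1,0],M[0,0])))
S=cam('scene');D=cam('side')
s=lambda x,y:((x+.5)/4-.5+190,(y+.5)/4-.5+230)
d=lambda x,y:((x+.5)/4-.5+190,(y+.5)/4-.5+230)
for z in (0.01,.015,.02): print(z,onz(D,d(128,478),z),onz(D,d(580,330),z),onz(D,d(12,75),z),onz(S,s(698,320),z))
print(onz(S,(425,258),.03))
```

```text
[[ 3.46470595e-01 -9.38060761e-01 -3.69329464e-04]
 [-9.38059480e-01 -3.46470737e-01  1.56219898e-03]
 [-1.59339942e-03 -1.94803006e-04 -9.99998712e-01]]
-69.72838091806331
0.01 [0.88687194 0.20208282 0.01      ] [0.64175212 0.21527406 0.01      ] [ 0.87424503 -0.08855559  0.01      ] [0.64137436 0.21473231 0.01      ]
0.015 [0.88693039 0.20517142 0.015     ] [0.64319661 0.21828807 0.015     ] [ 0.87437488 -0.08382355  0.015     ] [0.64305768 0.21575018 0.015     ]
0.02 [0.88698883 0.20826003 0.02      ] [0.64464111 0.22130208 0.02      ] [ 0.87450472 -0.07909151  0.02      ] [0.64474101 0.21676805 0.02      ]
[0.46866382 0.22650792 0.03      ]
```

>>> jog_arm(
  deltas=[
    [[0,0,-7],[-0.01,-0.014,-0.02],0.085],
    [[0,0,-14],[-0.034,-0.046,-0.04],0.085],
    [[0,0,-21],[-0.057,-0.077,-0.06],0.085],
    [[0,0,-28],[-0.08,-0.11,-0.07],0.085],
    [[0,0,-35],[-0.104,-0.142,-0.07],0.085],
    [[0,0,-42],[-0.128,-0.174,-0.07],0.085],
    [[0,0,-49],[-0.152,-0.206,-0.07],0.085],
    [[0,0,-56],[-0.176,-0.238,-0.07],0.085],
    [[0,0,-63],[-0.2,-0.27,-0.07],0.085],
    [[0,0,-67],[-0.224,-0.303,-0.07],0.085],
    [[0,0,-67],[-0.248,-0.335,-0.07],0.085],
    [[0,0,-67],[-0.272,-0.368,-0.07],0.085],
  ],
)

```text
t: 1.15
tool_pos: [0.468, -0.2017, 0.3011]
tool_rot: [3.141, -0.075, 0.0]
contact_force: [0.9, -0.3, -0.1]
opening: 0.0849
```

>>> jog_arm(
  deltas=[
    [[0,0,0],[0.02,-0.033,0],0.085],
    [[0,0,0],[0.04,-0.067,0],0.085],
    [[0,0,0],[0.06,-0.1,0],0.085],
    [[0,0,0],[0.08,-0.133,0],0.085],
    [[0,0,0],[0.1,-0.167,0],0.085],
    [[0,0,0],[0.118,-0.197,0],0.085],
    [[0,0,0],[0.128,-0.214,0],0.085],
    [[0,0,0],[0.132,-0.222,0],0.085],
    [[0,0,0],[0.132,-0.222,0],0.085],
  ],
)

```text
t: 1.9
tool_pos: [0.6102, 0.0132, 0.3006]
tool_rot: [-3.141, 0.071, 0.002]
contact_force: [-0.6, -0.9, -0.5]
opening: 0.0851
```

Run:
```python
from h import *
o=ctrl.get_obs();np.savez('w1.npz',p=o['tool_pos'],r=o['tool_rot'])
print(o['tool_pos'],o['tool_rot'],o['q'],o['contact_force'])
cv2.imwrite('pics/w1.png',get_image('wrist')[:,:,::-1])
```

```text
[0.61015479 0.01324312 0.30056756] [-3.14060604e+00  7.10708061e-02  2.04168690e-03] [-1.00217458e-01 -1.27717693e-02  1.56489933e+00  8.06066548e-05
  1.59077514e+00 -5.49643304e-02] [-0.61258181 -0.92508469 -0.51025518]
```

View pics/w1.png

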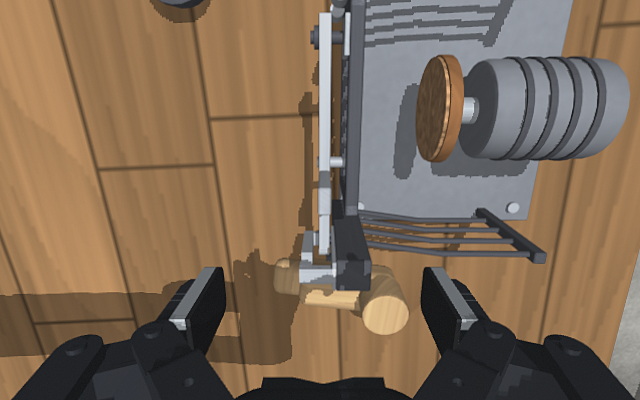

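Run:
```python
from h import *
crop(cv2.imread('pics/w1.png'),270,150,120,150,4,'pics/w1c.png')
W=cam('wrist');print(proj(W,[.61,.0132,.3]),proj(W,[.61,.0125,.2]))
```

```text
[321.55673344 267.43653535] [322.156614   202.11558896]
```

View pics/w1c.png

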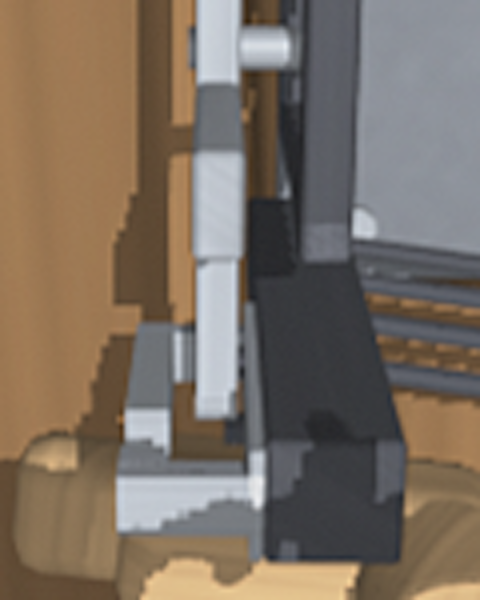

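Run:
```python
from h import *
im=cv2.imread('pics/w1.png')
o=np.load('w1.npz');W=cam('wrist',{'tool_pos':o['p'],'tool_rot':o['r']})
c=lambda x,y:((x+.5)/4-.5+270,(y+.5)/4-.5+150)
print('plate',[onz(W,c(*q),.2).round(4) for q in [(218.5,206),(193,150),(244,150),(244,260),(193,258)]])
print('nose end top edges',onz(W,c(198,410),.141),onz(W,c(238,410),.141))
# bar edges in rows
for r in range(20,150,20):
    print(r,im[r,312:340].mean(axis=1).astype(int))
print('post top',[onz(W,c(*q),.19).round(4) for q in [(262,560),(402,560),(265,440),(403,440)]])
crop(im,290,0,100,150,4,'pics/w1d.png')
```

```text
plate [array([0.612 , 0.0146, 0.2   ]), array([0.6078, 0.0257, 0.2   ]), array([0.6172, 0.0253, 0.2   ]), array([0.6164, 0.0037, 0.2   ]), array([0.6068, 0.0045, 0.2   ])]
nose end top edges [ 0.60408827 -0.05679375  0.141     ] [ 0.61384937 -0.05723104  0.141     ]
20 [127 126 125 125 124 125  98 175 213 215 214 214 215 215 215 216 216 221
 213 137  69  82  84  84  84  83  80  77]
40 [ 78  70  84  89  88  86  66 175 215 215 213 214 214 214 214 215 215 221
 204 127  66  77  78  79  79  79  78  79]
60 [127 128 127 126 127 126 102 174 213 214 213 214 214 212 213 214 214 222
 180  95  55  68  72  72  73  73  74  72]
80 [ 91  79  82  81  79  76  63 173 213 215 212 212 212 212 212 212 212 221
 159  67  54  67  71  72  73  74  74  75]
100 [119 132 130 128 128 129  83 168 212 212 212 212 211 211 210 209 210 215
 138  39  57 101  91  70  73  75  75  77]
120 [118 132 130 129 129 130  84 167 211 212 210 209 210 209 207 206 208 207
 129  31  75  97  79  70  72  74  75  77]
140 [124 131 130 129 130 130 104 171 209 211 209 209 208 207 204 201 208 194
 117  55  78  66  60  69  73  75  73  71]
post top [array([ 0.6177, -0.0681,  0.19  ]), array([ 0.6474, -0.0694,  0.19  ]), array([ 0.6193, -0.0398,  0.19  ]), array([ 0.6477, -0.041 ,  0.19  ])]
```

View pics/w1d.png

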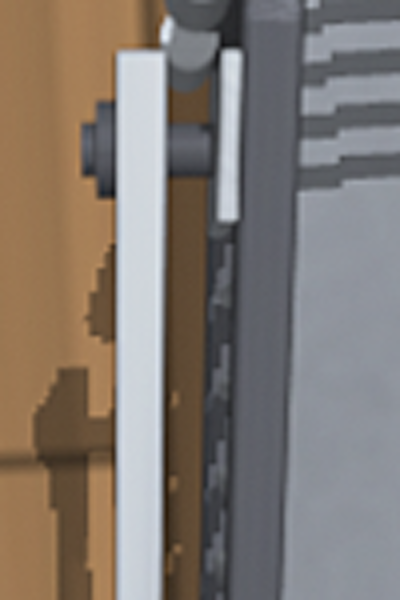

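Run:
```python
from h import *
o=np.load('w1.npz');W=cam('wrist',{'tool_pos':o['p'],'tool_rot':o['r']})
a=onz(W,(318.7,20),.141);b=onz(W,(318.7,140),.141);e=onz(W,(319.2,252),.141);print(a,b,e,(a-e)[0]/(a-e)[1],(a-b)[0]/(a-b)[1])
print('pivot',onz(W,(290+33,36.6),.137))
S=cam('scene');D=cam('side')
w=lambda x,y:((x+.5)/4-.5+270,(y+.5)/4-.5+150)
s=lambda x,y:((x+.5)/5-.5+210,(y+.5)/5-.5+150)
d=lambda x,y:((x+.5)/5-.5+220,(y+.5)/5-.5+150)
print('lowlip top back?',tri([S,D,W],[s(420,120),d(425,132),w(148,428)]))
print('hook end top',tri([S,D,W],[s(415,62),d(425,75),w(120,500)]))
```

```text
[0.61359346 0.14556616 0.141     ] [0.60899577 0.05194053 0.141     ] [ 0.60416801 -0.05666219  0.141     ] 0.04660795146318261 0.04910717765094236
pivot [0.61647145 0.13416708 0.137     ]
lowlip top back? (array([ 0.59317086, -0.05093307,  0.16326104]), [np.float64(1.7410309194685383), np.float64(1.15616140273153), np.float64(1.113895657273026)])
hook end top (array([ 0.58970563, -0.05405874,  0.19247613]), [np.float64(2.744151315615636), np.float64(0.6540778369813044), np.float64(2.895611655418484)])
```

>>> jog_arm(
  deltas=[
    [[0,0,0],[0.001,-0.001,0.01],0.06],
    [[0,0,0],[0.0015,-0.001,0.03],0.05],
    [[0,0,0],[0.0015,-0.001,0.05],0.04],
    [[0,0,0],[0.0015,-0.001,0.07],0.04],
    [[0,0,0],[0.0015,-0.001,0.09],0.04],
    [[0,0,0],[0.0015,-0.001,0.105],0.04],
    [[0,0,0],[0.0015,-0.001,0.117],0.04],
    [[0,0,0],[0.0015,-0.001,0.125],0.04],
    [[0,0,0],[0.0015,-0.001,0.128],0.04],
    [[0,0,0],[0.0015,-0.001,0.128],0.04],
  ],
)

```text
t: 2.78
tool_pos: [0.6111, 0.0123, 0.1727]
tool_rot: [3.141, -0.076, -0.002]
contact_force: [0.8, -0.7, 0.2]
opening: 0.0401
```

Run:
```python
from h import *
o=ctrl.get_obs()
print(o['tool_pos'],o['tool_rot'],o['contact_force'],o['wrist_torque'],o['opening'])
im=get_image('wrist')[:,:,::-1]
cv2.imwrite('pics/w2.png',im);crop(im,200,150,240,200,3,'pics/w2c.png')
```

```text
[0.61105101 0.01225074 0.17269157] [ 3.14066883e+00 -7.60735644e-02 -1.50408219e-03] [ 0.79349509 -0.65203331  0.24222306] [0.03067529 0.01331948 0.03097696] 0.04010536704208982
```

View pics/w2c.png

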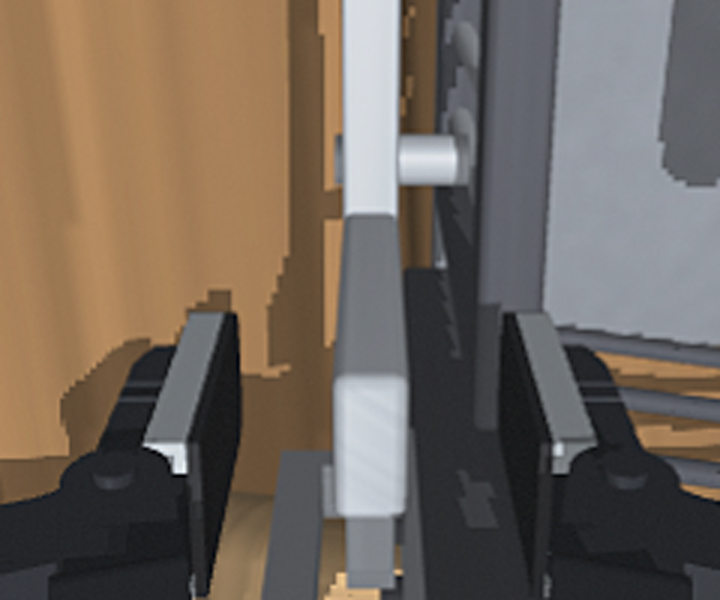

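>>> jog_arm(
  deltas=[
    [[0,0,0],[0,0,0],0.025],
    [[0,0,0],[0,0,0],0.016],
    [[0,0,0],[0,0,0],0.012],
    [[0,0,0],[0,0,0],0.008],
    [[0,0,0],[0,0,0],0.005],
    [[0,0,0],[0,0,0],0.0],
  ],
  squeeze=30,
)

```text
t: 3.33
tool_pos: [0.6111, 0.0128, 0.1745]
tool_rot: [3.14, -0.075, -0.001]
contact_force: [-5.5, 0.1, 4.5]
opening: 0.0095
```

>>> jog_arm(
  deltas=[
    [[0,0,0],[0,0,0],0],
    [[0,0,0],[0,0,0],0],
  ],
)

```text
t: 3.5
tool_pos: [0.6111, 0.0128, 0.1745]
tool_rot: [3.14, -0.075, -0.001]
contact_force: [-5.2, -0.3, 5.4]
opening: 0.0093
```

>>> jog_arm(
  deltas=[
    [[0,0,0],[-0.0005,0,-0.001],0],
    [[0,0,0],[-0.001,0,-0.002],0],
  ],
)

```text
t: 3.67
tool_pos: [0.6107, 0.013, 0.1747]
tool_rot: [-3.14, 0.075, -0.002]
contact_force: [3.0, 0.3, -4.8]
opening: 0.0093
```

Run:
```python
from h import *
o=ctrl.get_obs()
print(o['tool_pos'],o['tool_rot'],o['contact_force'],o['wrist_torque'],o['opening'])
```

```text
[0.61073471 0.01298082 0.1747405 ] [-3.14040706e+00  7.49539265e-02 -1.77651686e-03] [ 3.00916778  0.32529984 -4.79120028] [ 0.01400209 -0.3566053  -0.15146571] 0.009326460374164196
```

>>> jog_arm(
  deltas=[
    [[0,0,0],[0.0004,0,0],0],
    [[-0.5,0,0],[0.0004,-0.0003,-0.001],0],
    [[-1,0,0],[0.0004,-0.0007,-0.0021],0],
    [[-1.5,0,0],[0.0004,-0.0011,-0.0031],0],
    [[-2,0,0],[0.0004,-0.0015,-0.0042],0],
    [[-2,0,0],[0.0004,-0.0015,-0.0042],0],
  ],
)

```text
t: 4.17
tool_pos: [0.6108, 0.0146, 0.1793]
tool_rot: [3.105, -0.073, -0.002]
contact_force: [1.1, 0.6, -4.4]
opening: 0.0095
```

```bash
cat > st.py <<'E'
from h import *
o=ctrl.get_obs()
M=R.from_rotvec(o['tool_rot'])
T=R.from_matrix([[1,0,0],[0,-1,0],[0,0,-1]])
print(o['t'],o['tool_pos'].round(4),'euler zyx(deg)',(M*T.inv()).as_euler('ZYX',degrees=True).round(2),'F',o['contact_force'].round(2),'M',o['wrist_torque'].round(3),o['opening'].round(4))
E
python3 st.py
```

```text
Traceback (most recent call last):
  File "st.py", line 5, in <module>
    print(o['t'],o['tool_pos'].round(4),'euler zyx(deg)',(M*T.inv()).as_euler('ZYX',degrees=True).round(2),'F',o['contact_force'].round(2),'M',o['wrist_torque'].round(3),o['opening'].round(4))
                                                                                                                                                                          ^^^^^^^^^^^^^^^^^^
AttributeError: 'float' object has no attribute 'round'
```

>>> jog_arm(
  deltas=[
    [[-0.5,0,0],[0,-0.0003,-0.001],0],
    [[-1,0,0],[0,-0.0007,-0.0021],0],
    [[-1.5,0,0],[0,-0.0011,-0.0031],0],
    [[-2,0,0],[0,-0.0015,-0.0042],0],
    [[-2.5,0,0],[0,-0.0018,-0.0052],0],
    [[-2.5,0,0],[0,-0.0018,-0.0052],0],
  ],
)

```text
t: 4.67
tool_pos: [0.6109, 0.0167, 0.1846]
tool_rot: [3.062, -0.072, -0.004]
contact_force: [1.2, 2.4, -6.7]
opening: 0.0091
```

```bash
sed -i "s/,o\['opening'\].round(4)//" st.py
python3 st.py
```

```text
4.6667 [0.6109 0.0167 0.1846] euler zyx(deg) [-2.7   0.03 -4.53] F [ 1.17  2.38 -6.69] M [ 0.188 -0.131 -0.179]
```

>>> jog_arm(
  deltas=[
    [[0,0,0],[0,0,0],0],
    [[0,0,0],[0,0,0],0],
  ],
)

```text
t: 4.83
tool_pos: [0.6109, 0.0166, 0.1844]
tool_rot: [3.063, -0.073, -0.004]
contact_force: [1.0, 2.1, -7.8]
opening: 0.0093
```

```bash
python3 st.py;  python3 - <<'E'
from h import *
im=get_image('scene')[:,:,::-1];cv2.imwrite('pics/s3.png',im);crop(im,250,150,80,80,5,'pics/s3c.png')
im=get_image('side')[:,:,::-1];cv2.imwrite('pics/d3.png',im);crop(im,250,150,80,80,5,'pics/d3c.png')
a=cv2.imread('pics/s3c.png');b=cv2.imread('pics/d3c.png');cv2.imwrite('pics/x3.png',np.hstack([a,b]))
E
```

```text
4.8333 [0.6109 0.0166 0.1844] euler zyx(deg) [-2.72  0.03 -4.47] F [ 0.97  2.09 -7.85] M [ 0.332 -0.198 -0.107]
```

View pics/x3.png

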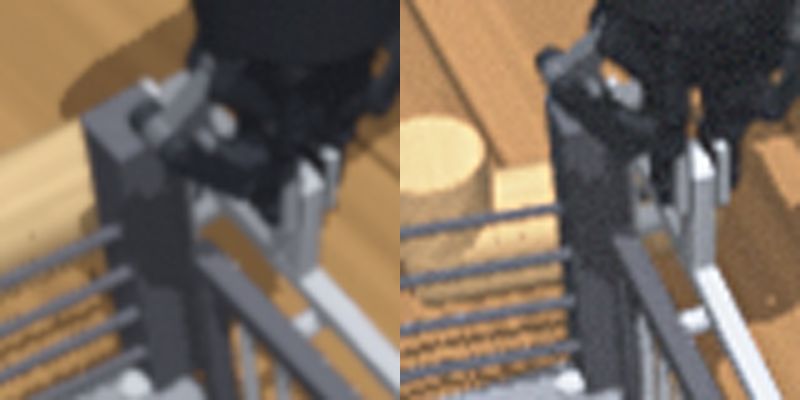

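>>> jog_arm(
  deltas=[
    [[0,0,0],[0,-0.0005,0],0],
    [[0,0,0],[0,-0.0008,0],0],
  ],
)

```text
t: 5.1
tool_pos: [0.6109, 0.0167, 0.1846]
tool_rot: [3.061, -0.073, -0.004]
contact_force: [0.5, 0.6, -6.3]
opening: 0.0092
```

```bash
python3 st.py
```

```text
5.1 [0.6109 0.0167 0.1846] euler zyx(deg) [-2.74  0.03 -4.55] F [ 0.47  0.64 -6.33] M [-0.002 -0.132 -0.138]
```

>>> jog_arm(
  deltas=[
    [[-0.25,0,0],[0,-0.0003,-0.0005],0],
    [[-0.5,0,0],[0,-0.0006,-0.001],0],
    [[-0.5,0,0],[0,-0.0006,-0.001],0],
  ],
)

```text
t: 5.35
tool_pos: [0.611, 0.0172, 0.1858]
tool_rot: [3.052, -0.073, -0.004]
contact_force: [0.2, -0.1, -5.9]
opening: 0.0091
```

```bash
python3 st.py
```

```text
5.35 [0.611  0.0172 0.1858] euler zyx(deg) [-2.73  0.01 -5.1 ] F [ 0.22 -0.1  -5.93] M [-0.38   0.092 -0.125]
```

>>> jog_arm(
  deltas=[
    [[-0.25,0,0],[0,-0.0002,-0.0005],0],
    [[-0.5,0,0],[0,-0.0004,-0.001],0],
    [[-0.5,0,0],[0,-0.0004,-0.001],0],
  ],
)

```text
t: 5.6
tool_pos: [0.6111, 0.0177, 0.1869]
tool_rot: [3.043, -0.072, -0.004]
contact_force: [-0.8, -2.9, -4.2]
opening: 0.0092
```

>>> jog_arm(
  deltas=[
    [[-0.25,0,0],[0,-0.0002,-0.0005],0],
    [[-0.5,0,0],[0,-0.0004,-0.001],0],
    [[-0.5,0,0],[0,-0.0004,-0.001],0],
  ],
)

```text
t: 5.85
tool_pos: [0.6112, 0.0182, 0.1879]
tool_rot: [3.034, -0.072, -0.004]
contact_force: [-2.4, -5.0, -3.2]
opening: 0.0094
```

```bash
python3 st.py
```

```text
5.85 [0.6112 0.0182 0.1879] euler zyx(deg) [-2.73 -0.01 -6.1 ] F [-2.4  -5.05 -3.16] M [-0.927  0.343 -0.108]
```

>>> jog_arm(
  deltas=[
    [[0,0,0],[0.0002,0.0008,0],0],
    [[0,0,0],[0.0004,0.0013,0],0],
  ],
)

```text
t: 6.02
tool_pos: [0.6113, 0.0179, 0.1874]
tool_rot: [3.037, -0.072, -0.004]
contact_force: [-2.0, -0.1, -5.1]
opening: 0.0091
```

```bash
cat >> st.py <<'E'
F=o['contact_force'];m=o['wrist_torque'];p=o['tool_pos']
print('pivot moment',round(m[0]-.204*F[1] + (p[1]-.134)*F[2]-(p[2]-.135)*F[1],2), 'Mtcp',round(m[0]-.204*F[1],2))
E
python3 st.py
```

```text
6.0167 [0.6113 0.0179 0.1874] euler zyx(deg) [-2.72  0.03 -5.93] F [-2.02 -0.07 -5.08] M [-0.202  0.266 -0.138]
pivot moment 0.4 Mtcp -0.19
```

>>> jog_arm(
  deltas=[
    [[-0.25,0,0],[-0.0003,-0.0002,-0.0005],0],
    [[-0.5,0,0],[-0.0004,-0.0003,-0.001],0],
    [[-0.5,0,0],[-0.0004,-0.0003,-0.001],0],
  ],
)

```text
t: 6.27
tool_pos: [0.6113, 0.0184, 0.1885]
tool_rot: [3.028, -0.071, -0.003]
contact_force: [0.1, 0.8, -5.2]
opening: 0.0095
```

```bash
python3 st.py
```

```text
6.2667 [0.6113 0.0184 0.1885] euler zyx(deg) [-2.7  -0.04 -6.47] F [ 0.06  0.8  -5.15] M [-0.108 -0.108 -0.045]
pivot moment 0.28 Mtcp -0.27
```

>>> jog_arm(
  deltas=[
    [[-0.25,0,0],[0,-0.0001,-0.0005],0],
    [[-0.5,0,0],[0,-0.0002,-0.001],0],
    [[-0.5,0,0],[0,-0.0002,-0.001],0],
  ],
)

```text
t: 6.52
tool_pos: [0.6113, 0.0188, 0.1895]
tool_rot: [3.019, -0.071, -0.003]
contact_force: [2.2, 1.0, -6.0]
opening: 0.0096
```

```bash
python3 st.py
```

```text
6.5167 [0.6113 0.0188 0.1895] euler zyx(deg) [-2.7  -0.03 -6.96] F [ 2.21  1.02 -6.04] M [ 0.172 -0.279  0.011]
pivot moment 0.6 Mtcp -0.04
```

>>> jog_arm(
  deltas=[
    [[-0.25,0,0],[0.0002,-0.0002,-0.0005],0],
    [[-0.5,0,0],[0.0003,-0.0004,-0.001],0],
    [[-0.5,0,0],[0.0003,-0.0004,-0.001],0],
  ],
)

```text
t: 6.77
tool_pos: [0.6114, 0.0192, 0.1904]
tool_rot: [3.01, -0.071, -0.005]
contact_force: [1.4, 2.3, -5.9]
opening: 0.0098
```

```bash
python3 st.py
```

```text
6.7667 [0.6114 0.0192 0.1904] euler zyx(deg) [-2.71  0.02 -7.47] F [ 1.43  2.33 -5.88] M [ 0.368 -0.139 -0.008]
pivot moment 0.44 Mtcp -0.11
```

>>> jog_arm(
  deltas=[
    [[-0.25,0,0],[0,-0.0002,-0.0005],0],
    [[-0.5,0,0],[0,-0.0004,-0.001],0],
    [[-0.5,0,0],[0,-0.0004,-0.001],0],
  ],
)

```text
t: 7.02
tool_pos: [0.6114, 0.0196, 0.1913]
tool_rot: [3.002, -0.071, -0.005]
contact_force: [0.5, 3.9, -6.9]
opening: 0.0093
```

```bash
python3 st.py
```

```text
7.0167 [0.6114 0.0196 0.1913] euler zyx(deg) [-2.71  0.01 -7.98] F [ 0.47  3.95 -6.87] M [ 0.597 -0.132 -0.072]
pivot moment 0.36 Mtcp -0.21
```

>>> jog_arm(
  deltas=[
    [[0,0,0],[0,-0.0006,0],0],
    [[0,0,0],[0,-0.0011,0],0],
  ],
)

```text
t: 7.18
tool_pos: [0.6114, 0.0198, 0.1915]
tool_rot: [3.0, -0.072, -0.006]
contact_force: [-0.3, -0.4, -5.1]
opening: 0.0092
```

```bash
python3 st.py
```

```text
7.1833 [0.6114 0.0198 0.1915] euler zyx(deg) [-2.74  0.02 -8.08] F [-0.3  -0.38 -5.06] M [-0.089  0.06  -0.058]
pivot moment 0.59 Mtcp -0.01
```

>>> jog_arm(
  deltas=[
    [[-0.25,0,0],[0,-0.0002,-0.0005],0],
    [[-0.5,0,0],[0,-0.0004,-0.001],0],
    [[-0.5,0,0],[0,-0.0004,-0.001],0],
  ],
)

```text
t: 7.43
tool_pos: [0.6114, 0.0203, 0.1926]
tool_rot: [2.991, -0.071, -0.006]
contact_force: [-1.5, -1.5, -4.4]
opening: 0.0098
```

```bash
python3 st.py
```

```text
7.4333 [0.6114 0.0203 0.1926] euler zyx(deg) [-2.74  0.02 -8.59] F [-1.55 -1.51 -4.36] M [-0.175  0.243 -0.02 ]
pivot moment 0.72 Mtcp 0.13
```

>>> jog_arm(
  deltas=[
    [[-0.25,0,0],[0,-0.0002,-0.0005],0],
    [[-0.5,0,0],[0,-0.0004,-0.001],0],
    [[-0.5,0,0],[0,-0.0004,-0.001],0],
  ],
)

```text
t: 7.68
tool_pos: [0.6115, 0.0208, 0.1936]
tool_rot: [2.982, -0.071, -0.006]
contact_force: [-2.8, -2.5, -3.2]
opening: 0.0096
```

```bash
python3 st.py
```

```text
7.6833 [0.6115 0.0208 0.1936] euler zyx(deg) [-2.74  0.01 -9.09] F [-2.84 -2.46 -3.16] M [-0.492  0.391 -0.055]
pivot moment 0.51 Mtcp 0.01
```

>>> jog_arm(
  deltas=[
    [[-0.25,0,0],[-0.0002,0.0002,-0.0005],0],
    [[-0.5,0,0],[-0.0003,0.0002,-0.001],0],
    [[-0.5,0,0],[-0.0003,0.0002,-0.001],0],
  ],
)

```text
t: 7.93
tool_pos: [0.6115, 0.0213, 0.1944]
tool_rot: [2.974, -0.071, -0.005]
contact_force: [-1.1, -2.3, -4.2]
opening: 0.0095
```

```bash
python3 st.py
```

```text
7.9333 [0.6115 0.0213 0.1944] euler zyx(deg) [-2.72 -0.04 -9.53] F [-1.1  -2.34 -4.18] M [-0.303  0.138 -0.06 ]
pivot moment 0.78 Mtcp 0.17
```

>>> jog_arm(
  deltas=[
    [[-0.25,0,0],[0,-0.0002,-0.0005],0],
    [[-0.5,0,0],[0,-0.0004,-0.001],0],
    [[-0.5,0,0],[0,-0.0004,-0.001],0],
  ],
)

```text
t: 8.18
tool_pos: [0.6115, 0.0218, 0.1954]
tool_rot: [2.966, -0.071, -0.005]
contact_force: [0.1, -1.4, -3.1]
opening: 0.0092
```

```bash
python3 st.py
```

```text
8.1833 [0.6115 0.0218 0.1954] euler zyx(deg) [ -2.72  -0.04 -10.04] F [ 0.1  -1.35 -3.12] M [-0.395  0.122 -0.08 ]
pivot moment 0.31 Mtcp -0.12
```

>>> jog_arm(
  deltas=[
    [[-0.25,0,0],[0,0,-0.0005],0],
    [[-0.5,0,0],[0,-0.0001,-0.001],0],
    [[-0.5,0,0],[0,-0.0001,-0.001],0],
  ],
)

```text
t: 8.43
tool_pos: [0.6115, 0.0222, 0.1963]
tool_rot: [2.957, -0.07, -0.006]
contact_force: [0.0, -1.6, -3.3]
opening: 0.0094
```

```bash
python3 st.py
```

```text
8.4333 [0.6115 0.0222 0.1963] euler zyx(deg) [ -2.72  -0.04 -10.52] F [ 0.03 -1.55 -3.31] M [-0.342  0.038 -0.047]
pivot moment 0.44 Mtcp -0.03
```

>>> jog_arm(
  deltas=[
    [[-0.25,0,0],[0,-0.0002,-0.0005],0],
    [[-0.5,0,0],[0,-0.0004,-0.001],0],
    [[-0.5,0,0],[0,-0.0004,-0.001],0],
  ],
)

```text
t: 8.68
tool_pos: [0.6116, 0.0228, 0.1972]
tool_rot: [2.948, -0.07, -0.006]
contact_force: [0.5, -2.3, -2.6]
opening: 0.0096
```

```bash
python3 st.py
```

```text
8.6833 [0.6116 0.0228 0.1972] euler zyx(deg) [ -2.72  -0.04 -11.02] F [ 0.46 -2.29 -2.58] M [-0.338 -0.049 -0.01 ]
pivot moment 0.56 Mtcp 0.13
```

>>> jog_arm(
  deltas=[
    [[-0.25,0,0],[0,0.0002,-0.0005],0],
    [[-0.5,0,0],[0,0.0002,-0.001],0],
    [[-0.5,0,0],[0,0.0002,-0.001],0],
  ],
)

```text
t: 8.93
tool_pos: [0.6116, 0.0232, 0.198]
tool_rot: [2.941, -0.07, -0.006]
contact_force: [2.4, 0.5, -3.1]
opening: 0.0095
```

```bash
python3 st.py
```

```text
8.9333 [0.6116 0.0232 0.198 ] euler zyx(deg) [ -2.71  -0.03 -11.47] F [ 2.45  0.51 -3.15] M [ 0.051 -0.255  0.019]
pivot moment 0.26 Mtcp -0.05
```

>>> jog_arm(
  deltas=[
    [[-0.25,0,0],[0,-0.0002,-0.0005],0],
    [[-0.5,0,0],[0,-0.0004,-0.001],0],
    [[-0.5,0,0],[0,-0.0004,-0.001],0],
  ],
)

```text
t: 9.18
tool_pos: [0.6115, 0.0238, 0.1989]
tool_rot: [2.932, -0.069, -0.007]
contact_force: [2.4, 0.2, -4.2]
opening: 0.0095
```

```bash
python3 st.py
```

```text
9.1833 [0.6115 0.0238 0.1989] euler zyx(deg) [ -2.71  -0.02 -11.98] F [ 2.36  0.17 -4.2 ] M [ 0.239 -0.308 -0.016]
pivot moment 0.66 Mtcp 0.2
```

>>> jog_arm(
  deltas=[
    [[-0.25,0,0],[0.0002,-0.0002,-0.0005],0],
    [[-0.5,0,0],[0.0003,-0.0004,-0.001],0],
    [[-0.5,0,0],[0.0003,-0.0004,-0.001],0],
  ],
)

```text
t: 9.43
tool_pos: [0.6115, 0.024, 0.1996]
tool_rot: [2.922, -0.069, -0.008]
contact_force: [1.3, -1.2, -4.2]
opening: 0.0096
```

```bash
python3 st.py
```

```text
9.4333 [0.6115 0.024  0.1996] euler zyx(deg) [ -2.73   0.03 -12.51] F [ 1.29 -1.24 -4.24] M [ 0.353 -0.281  0.017]
pivot moment 1.15 Mtcp 0.61
```

>>> jog_arm(
  deltas=[
    [[-0.25,0,0],[0,-0.0002,-0.0005],0],
    [[-0.25,0,0],[0,-0.0002,-0.0005],0],
  ],
)

```text
t: 9.6
tool_pos: [0.6115, 0.024, 0.1996]
tool_rot: [2.918, -0.07, -0.009]
contact_force: [1.8, -2.0, -7.1]
opening: 0.0095
```

```bash
python3 st.py
```

```text
9.6 [0.6115 0.024  0.1996] euler zyx(deg) [ -2.74   0.04 -12.78] F [ 1.75 -2.03 -7.09] M [ 0.267 -0.351  0.035]
pivot moment 1.59 Mtcp 0.68
```

>>> jog_arm(
  deltas=[
    [[0.5,0,0],[0,0.0003,0.001],0],
    [[1,0,0],[0,0.0006,0.002],0],
    [[1.5,0,0],[0,0.0009,0.003],0],
    [[2,0,0],[0,0.0012,0.004],0],
    [[2.5,0,0],[0,0.0015,0.005],0],
    [[3,0,0],[0,0.0018,0.006],0],
    [[3.3,0,0],[0,0.002,0.0067],0],
    [[3.3,0,0],[0,0.002,0.0067],0],
  ],
)

```text
t: 10.27
tool_pos: [0.6114, 0.0208, 0.1937]
tool_rot: [2.977, -0.071, -0.007]
contact_force: [0.3, 2.6, -5.8]
opening: 0.0096
```

```bash
python3 st.py
```

```text
10.2667 [0.6114 0.0208 0.1937] euler zyx(deg) [-2.74  0.03 -9.39] F [ 0.27  2.55 -5.79] M [ 0.446 -0.138 -0.059]
pivot moment 0.43 Mtcp -0.07
```

```bash
cat > sw.py <<'E'
import sys
from h import *
o=ctrl.get_obs();M=R.from_rotvec(o['tool_rot']).as_matrix();p=o['tool_pos']
H=np.array([float(sys.argv[1]),float(sys.argv[2])])
for th in [float(a) for a in sys.argv[3:]]:
    Rz=R.from_rotvec([0,0,-np.radians(th)]).as_matrix()
    r=np.r_[p[:2]-H,0]; d=Rz@r-r
    t=M.T@d; w=M.T@np.array([0,0,-th])
    print(th,w.round(2),t.round(4),'world',d.round(4))
E
python3 sw.py .6436 .1628 0.5 1 2 3 4 5 6 7 8
```

```text
0.5 [ 0.   -0.08  0.49] [-0.0013 -0.0002 -0.    ] world [-0.0012  0.0003  0.    ]
1.0 [ 0.   -0.16  0.99] [-0.0025 -0.0005 -0.0001] world [-0.0025  0.0006  0.    ]
2.0 [ 0.   -0.33  1.97] [-0.005  -0.001  -0.0002] world [-0.0049  0.0012  0.    ]
3.0 [ 0.   -0.49  2.96] [-0.0075 -0.0015 -0.0002] world [-0.0074  0.0019  0.    ]
4.0 [ 0.   -0.65  3.95] [-0.0099 -0.0021 -0.0003] world [-0.0098  0.0026  0.    ]
5.0 [ 0.   -0.82  4.93] [-0.0124 -0.0027 -0.0004] world [-0.0123  0.0033  0.    ]
6.0 [ 0.   -0.98  5.92] [-0.0148 -0.0034 -0.0006] world [-0.0147  0.0041  0.    ]
7.0 [ 0.   -1.14  6.91] [-0.0173 -0.0041 -0.0007] world [-0.0171  0.005   0.    ]
8.0 [ 0.   -1.31  7.89] [-0.0197 -0.0049 -0.0008] world [-0.0194  0.0059  0.    ]
```

>>> jog_arm(
  deltas=[
    [[0,0,0],[0,-0.0006,0],0],
    [[0,-0.08,0.5],[-0.0013,-0.0008,0],0],
    [[0,-0.16,1],[-0.0025,-0.0011,-0.0001],0],
    [[0,-0.25,1.5],[-0.0038,-0.0013,-0.0001],0],
    [[0,-0.33,2],[-0.005,-0.0016,-0.0002],0],
  ],
)

```text
t: 10.68
tool_pos: [0.6066, 0.0223, 0.1942]
tool_rot: [2.973, -0.125, -0.01]
contact_force: [0.4, -0.2, -4.8]
opening: 0.0092
```

```bash
python3 st.py
```

```text
10.6833 [0.6066 0.0223 0.1942] euler zyx(deg) [-4.8  -0.02 -9.5 ] F [ 0.36 -0.18 -4.81] M [-0.177 -0.176  0.069]
pivot moment 0.41 Mtcp -0.14
```

```bash
python3 sw.py .6436 .1628 0.5 1 2 3 4
```

```text
0.5 [-0.   -0.08  0.49] [-0.0012 -0.0002 -0.    ] world [-0.0012  0.0003  0.    ]
1.0 [-0.   -0.17  0.99] [-0.0025 -0.0005 -0.0001] world [-0.0024  0.0007  0.    ]
2.0 [-0.   -0.33  1.97] [-0.005  -0.001  -0.0002] world [-0.0049  0.0014  0.    ]
3.0 [-0.   -0.5   2.96] [-0.0075 -0.0015 -0.0003] world [-0.0073  0.0021  0.    ]
4.0 [-0.   -0.66  3.95] [-0.0099 -0.0021 -0.0004] world [-0.0097  0.0029  0.    ]
```

>>> jog_arm(
  deltas=[
    [[0,-0.08,0.5],[-0.0013,-0.0002,0],0],
    [[0,-0.16,1],[-0.0025,-0.0005,-0.0001],0],
  ],
)

```text
t: 10.85
tool_pos: [0.6041, 0.023, 0.1942]
tool_rot: [2.972, -0.151, -0.012]
contact_force: [0.9, -1.5, -4.6]
opening: 0.0093
```

```bash
python3 st.py
```

```text
10.85 [0.6041 0.023  0.1942] euler zyx(deg) [-5.82 -0.02 -9.5 ] F [ 0.89 -1.46 -4.59] M [-0.377 -0.105  0.035]
pivot moment 0.52 Mtcp -0.08
```

>>> jog_arm(
  deltas=[
    [[0,-0.08,0.5],[-0.0013,0,0],0],
    [[0,-0.16,1],[-0.0025,-0.0002,-0.0001],0],
    [[0,-0.25,1.5],[-0.0038,-0.0004,-0.0001],0],
    [[0,-0.33,2],[-0.005,-0.0006,-0.0002],0],
  ],
)

```text
t: 11.18
tool_pos: [0.5992, 0.0245, 0.1942]
tool_rot: [2.97, -0.204, -0.016]
contact_force: [0.5, -1.1, -4.7]
opening: 0.0095
```

```bash
python3 st.py;python3 sw.py .6436 .1628 1 2 3 4 6 8
```

```text
11.1833 [0.5992 0.0245 0.1942] euler zyx(deg) [-7.85 -0.02 -9.45] F [ 0.54 -1.07 -4.65] M [-0.294 -0.163  0.032]
pivot moment 0.5 Mtcp -0.08
1.0 [-0.   -0.16  0.99] [-0.0025 -0.0005 -0.0001] world [-0.0024  0.0008  0.    ]
2.0 [-0.   -0.33  1.97] [-0.005  -0.001  -0.0002] world [-0.0048  0.0016  0.    ]
3.0 [-0.   -0.49  2.96] [-0.0075 -0.0015 -0.0003] world [-0.0072  0.0025  0.    ]
4.0 [-0.   -0.66  3.95] [-0.0099 -0.0021 -0.0003] world [-0.0095  0.0034  0.    ]
6.0 [-0.   -0.99  5.92] [-0.0148 -0.0034 -0.0006] world [-0.0142  0.0054  0.    ]
8.0 [-0.   -1.31  7.89] [-0.0197 -0.0048 -0.0008] world [-0.0188  0.0075  0.    ]
```

>>> jog_arm(
  deltas=[
    [[0,-0.08,0.5],[-0.0013,-0.0002,0],0],
    [[0,-0.16,1],[-0.0025,-0.0004,-0.0001],0],
    [[0,-0.25,1.5],[-0.0038,-0.0006,-0.0001],0],
    [[0,-0.33,2],[-0.005,-0.0009,-0.0002],0],
  ],
)

```text
t: 11.52
tool_pos: [0.5943, 0.0261, 0.1942]
tool_rot: [2.966, -0.256, -0.021]
contact_force: [1.8, -2.6, -5.3]
opening: 0.0094
```

```bash
python3 st.py
```

```text
11.5167 [0.5943 0.0261 0.1942] euler zyx(deg) [-9.87 -0.01 -9.45] F [ 1.76 -2.59 -5.27] M [-0.273 -0.15   0.064]
pivot moment 0.98 Mtcp 0.26
```

>>> jog_arm(
  deltas=[
    [[0,-0.08,0.5],[-0.0013,-0.0002,0],0],
    [[0,-0.16,1],[-0.0025,-0.0004,-0.0001],0],
    [[0,-0.25,1.5],[-0.0038,-0.0006,-0.0001],0],
    [[0,-0.33,2],[-0.005,-0.0009,-0.0002],0],
  ],
)

```text
t: 11.85
tool_pos: [0.5895, 0.0279, 0.1942]
tool_rot: [2.962, -0.309, -0.025]
contact_force: [0.1, 0.2, -5.6]
opening: 0.0094
```

```bash
python3 st.py
python3 - <<'E'
from h import *
im=get_image('side')[:,:,::-1];cv2.imwrite('pics/d4.png',im);crop(im,220,120,180,150,4,'pics/d4c.png')
E
python3 sw.py .6436 .1628 1 2 4 7 10 13 16 20 24 28
```

```text
11.85 [0.5895 0.0279 0.1942] euler zyx(deg) [-1.19e+01 -1.00e-02 -9.44e+00] F [ 0.06  0.21 -5.61] M [-0.168 -0.145  0.063]
pivot moment 0.37 Mtcp -0.21
1.0 [ 0.   -0.16  0.99] [-0.0025 -0.0005 -0.0001] world [-0.0023  0.001   0.    ]
2.0 [ 0.   -0.33  1.97] [-0.005  -0.001  -0.0002] world [-0.0047  0.002   0.    ]
4.0 [ 0.   -0.66  3.95] [-0.0099 -0.0021 -0.0003] world [-0.0093  0.0041  0.    ]
7.0 [ 0.   -1.15  6.91] [-0.0173 -0.0041 -0.0007] world [-0.016   0.0076  0.    ]
10.0 [ 0.   -1.64  9.86] [-0.0245 -0.0065 -0.0011] world [-0.0226  0.0115  0.    ]
13.0 [ 0.   -2.13 12.82] [-0.0315 -0.0092 -0.0015] world [-0.0289  0.0157  0.    ]
16.0 [ 0.   -2.63 15.78] [-0.0385 -0.0123 -0.002 ] world [-0.0351  0.0202  0.    ]
20.0 [ 0.   -3.28 19.73] [-0.0474 -0.017  -0.0028] world [-0.0428  0.0267  0.    ]
24.0 [ 0.   -3.94 23.67] [-0.056  -0.0223 -0.0037] world [-0.0501  0.0337  0.    ]
28.0 [ 0.   -4.6  27.62] [-0.0642 -0.0282 -0.0047] world [-0.0569  0.0413  0.    ]
```

View pics/d4c.png

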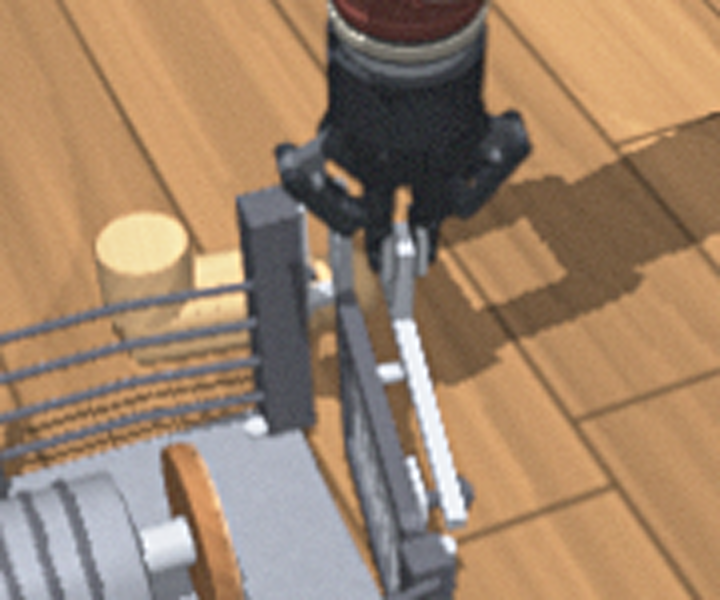

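>>> jog_arm(
  deltas=[
    [[0,-0.16,1],[-0.0025,-0.0005,-0.0001],0],
    [[0,-0.33,2],[-0.005,-0.001,-0.0002],0],
    [[0,-0.66,4],[-0.0099,-0.0021,-0.0003],0],
    [[0,-1.15,6.9],[-0.0173,-0.0041,-0.0007],0],
    [[0,-1.64,9.9],[-0.0245,-0.0065,-0.0011],0],
    [[0,-2.13,12.8],[-0.0315,-0.0092,-0.0015],0],
    [[0,-2.63,15.8],[-0.0385,-0.0123,-0.002],0],
    [[0,-3.28,19.7],[-0.0474,-0.017,-0.0028],0],
    [[0,-3.94,23.7],[-0.056,-0.0223,-0.0037],0],
    [[0,-4.6,27.6],[-0.0642,-0.0282,-0.0047],0],
  ],
)

```text
t: 12.73
tool_pos: [0.5323, 0.0693, 0.1941]
tool_rot: [2.805, -1.023, -0.084]
contact_force: [3.0, 0.1, -5.4]
opening: 0.0096
```

```bash
python3 st.py;python3 sw.py .6436 .1628 2 5 8 12 16 20 24 26 28 29
```

```text
12.7333 [0.5323 0.0693 0.1941] euler zyx(deg) [-4.008e+01 -2.000e-02 -9.430e+00] F [ 2.95  0.09 -5.36] M [-0.044 -0.41   0.074]
pivot moment 0.28 Mtcp -0.06
2.0 [-0.   -0.33  1.97] [-0.005  -0.0009 -0.0002] world [-0.0032  0.0039  0.    ]
5.0 [-0.   -0.82  4.93] [-0.0124 -0.0027 -0.0005] world [-0.0077  0.0101  0.    ]
8.0 [-0.   -1.31  7.89] [-0.0197 -0.0048 -0.0008] world [-0.0119  0.0164  0.    ]
12.0 [-0.   -1.97 11.84] [-0.0292 -0.0082 -0.0014] world [-0.017   0.0252  0.    ]
16.0 [-1.000e-02 -2.620e+00  1.578e+01] [-0.0385 -0.0123 -0.0021] world [-0.0215  0.0343  0.    ]
20.0 [-1.000e-02 -3.280e+00  1.973e+01] [-0.0475 -0.0169 -0.0028] world [-0.0253  0.0437  0.    ]
24.0 [-1.000e-02 -3.930e+00  2.368e+01] [-0.0561 -0.0222 -0.0037] world [-0.0284  0.0534  0.    ]
26.0 [-1.000e-02 -4.260e+00  2.565e+01] [-0.0602 -0.0251 -0.0042] world [-0.0297  0.0583  0.    ]
28.0 [-1.000e-02 -4.590e+00  2.762e+01] [-0.0643 -0.0281 -0.0047] world [-0.0309  0.0632  0.    ]
29.0 [-1.000e-02 -4.750e+00  2.861e+01] [-0.0663 -0.0297 -0.005 ] world [-0.0314  0.0657  0.    ]
```

>>> jog_arm(
  deltas=[
    [[0,-0.33,2],[-0.005,-0.0009,-0.0002],0],
    [[0,-0.82,4.9],[-0.0124,-0.0027,-0.0005],0],
    [[0,-1.31,7.9],[-0.0197,-0.0048,-0.0008],0],
    [[0,-1.97,11.8],[-0.0292,-0.0082,-0.0014],0],
    [[0,-2.62,15.8],[-0.0385,-0.0123,-0.0021],0],
    [[0,-3.28,19.7],[-0.0475,-0.0169,-0.0028],0],
    [[0,-3.93,23.7],[-0.0561,-0.0222,-0.0037],0],
    [[0,-4.26,25.7],[-0.0602,-0.0251,-0.0042],0],
    [[0,-4.6,27.6],[-0.0643,-0.0281,-0.0047],0],
    [[0,-4.75,28.6],[-0.0663,-0.0297,-0.005],0],
    [[0,-4.75,28.6],[-0.0663,-0.0297,-0.005],0],
  ],
)

```text
t: 13.65
tool_pos: [0.5009, 0.1351, 0.1941]
tool_rot: [2.477, -1.698, -0.14]
contact_force: [1.8, 0.5, -6.9]
opening: 0.0093
```

```bash
python3 st.py
python3 - <<'E'
from h import *
im=get_image('side')[:,:,::-1];cv2.imwrite('pics/d5.png',im);crop(im,220,120,240,200,3,'pics/d5c.png')
E
```

```text
13.65 [0.5009 0.1351 0.1941] euler zyx(deg) [-6.886e+01  2.000e-02 -9.420e+00] F [ 1.77  0.54 -6.89] M [ 0.048 -0.272 -0.256]
pivot moment -0.1 Mtcp -0.06
```

View pics/d5c.png

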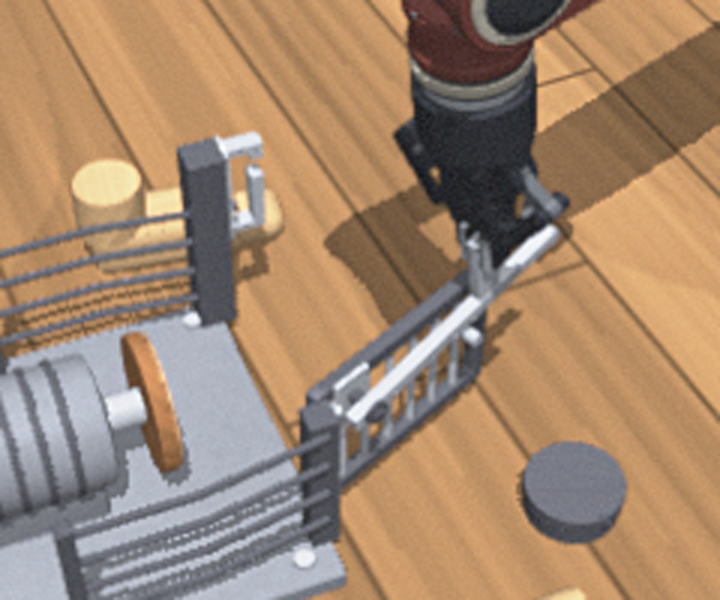

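>>> jog_arm(
  deltas=[
    [[1,0,0],[0,0.0007,0.0021],0],
    [[2,0,0],[0,0.0013,0.0042],0],
    [[3,0,0],[0,0.0019,0.0064],0],
    [[4,0,0],[0,0.0024,0.0085],0],
    [[5,0,0],[0,0.0029,0.0106],0],
    [[6,0,0],[0,0.0034,0.0127],0],
    [[7,0,0],[0,0.0039,0.0149],0],
    [[8,0,0],[0,0.0043,0.0171],0],
    [[8.7,0,0],[0,0.0046,0.0186],0],
    [[8.7,0,0],[0,0.0046,0.0186],0],
  ],
)

```text
t: 14.53
tool_pos: [0.4939, 0.1318, 0.1763]
tool_rot: [2.584, -1.77, -0.009]
contact_force: [5.2, 2.7, -8.0]
opening: 0.0097
```

```bash
python3 st.py
```

```text
14.5333 [0.4939 0.1318 0.1763] euler zyx(deg) [-6.883e+01 -2.000e-02 -6.200e-01] F [ 5.19  2.66 -8.03] M [ 0.214 -0.487 -0.068]
pivot moment -0.42 Mtcp -0.33
```

>>> jog_arm(
  deltas=[
    [[0.2,0,0],[0,-0.0006,0.0003],0],
    [[0.4,0,0],[0,-0.0012,0.0008],0],
    [[0.6,0,0],[0,-0.0014,0.0013],0],
    [[0.6,0,0],[0,-0.0014,0.0016],0],
  ],
)

```text
t: 14.87
tool_pos: [0.4936, 0.1317, 0.1753]
tool_rot: [2.587, -1.772, -0.006]
contact_force: [-7.8, -2.2, 0.5]
opening: 0.0095
```

```bash
python3 st.py
```

```text
14.8667 [0.4936 0.1317 0.1753] euler zyx(deg) [-6.882e+01 -1.000e-02 -4.200e-01] F [-7.81 -2.19  0.47] M [-0.436  1.22  -0.091]
pivot moment 0.1 Mtcp 0.01
```

>>> jog_arm(
  deltas=[
    [[0,0,0],[0,0.0006,0],0],
    [[0,0,0],[0,0.0009,0],0],
  ],
)

```text
t: 15.03
tool_pos: [0.4936, 0.1317, 0.1753]
tool_rot: [2.589, -1.773, -0.004]
contact_force: [-4.8, -1.4, -3.5]
opening: 0.0092
```

```bash
python3 st.py
```

```text
15.0333 [0.4936 0.1317 0.1753] euler zyx(deg) [-6.882e+01 -2.000e-02 -2.700e-01] F [-4.8  -1.41 -3.48] M [-0.27   0.802 -0.047]
pivot moment 0.08 Mtcp 0.02
```

Bar is close to its pin; open the fingers gradually, then rise.

>>> jog_arm(
  deltas=[
    [[0,0,0],[0,0.0004,0.0003],0.012],
    [[0,0,0],[0,0.0004,0.0003],0.016],
    [[0,0,0],[0,0.0004,0.0003],0.022],
    [[0,0,0],[0,0.0004,0.0003],0.03],
    [[0,0,0],[0,0.0004,0.0003],0.036],
    [[0,0,0],[0,0.0004,0.0003],0.036],
  ],
)

```text
t: 15.53
tool_pos: [0.4944, 0.1319, 0.1752]
tool_rot: [2.591, -1.775, -0.001]
contact_force: [0.1, -0.4, -0.4]
opening: 0.0356
```

```bash
python3 st.py
python3 - <<'E'
from h import *
im=get_image('wrist')[:,:,::-1];cv2.imwrite('pics/w6.png',im)
E
```

```text
15.5333 [0.4944 0.1319 0.1752] euler zyx(deg) [-6.882e+01 -2.000e-02 -9.000e-02] F [ 0.05 -0.42 -0.36] M [0.013 0.015 0.007]
pivot moment 0.12 Mtcp 0.1
```

View pics/w6.png

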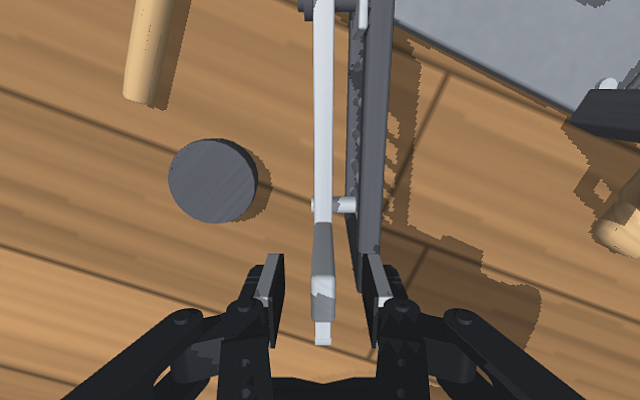

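>>> jog_arm(
  deltas=[
    [[0,0,0],[0,0,-0.008],0.036],
    [[0,0,0],[0,0,-0.025],0.036],
    [[0,0,0],[0,0,-0.05],0.036],
    [[0,0,0],[0,0,-0.08],0.036],
    [[0,0,0],[0,0,-0.11],0.036],
    [[0,0,0],[0,0,-0.135],0.036],
    [[0,0,0],[0,0,-0.15],0.036],
    [[0,0,0],[0,0,-0.15],0.036],
    [[0,0,0],[0,0,-0.15],0.036],
  ],
)

```text
t: 16.33
tool_pos: [0.4946, 0.132, 0.3251]
tool_rot: [2.591, -1.775, -0.001]
contact_force: [-0.0, 0.1, -0.9]
opening: 0.0356
```

```bash
python3 st.py
python3 - <<'E'
from h import *
o=ctrl.get_obs();np.savez('w7.npz',p=o['tool_pos'],r=o['tool_rot'])
im=get_image('wrist')[:,:,::-1];cv2.imwrite('pics/w7.png',im)
im=get_image('side')[:,:,::-1];cv2.imwrite('pics/d7.png',im);crop(im,200,120,240,200,3,'pics/d7c.png')
im=get_image('scene')[:,:,::-1];cv2.imwrite('pics/s7.png',im)
E
```

```text
16.3333 [0.4946 0.132  0.3251] euler zyx(deg) [-6.882e+01 -3.000e-02 -8.000e-02] F [-0.03  0.09 -0.92] M [0.023 0.033 0.029]
pivot moment -0.01 Mtcp 0.01
```

View pics/w7.png

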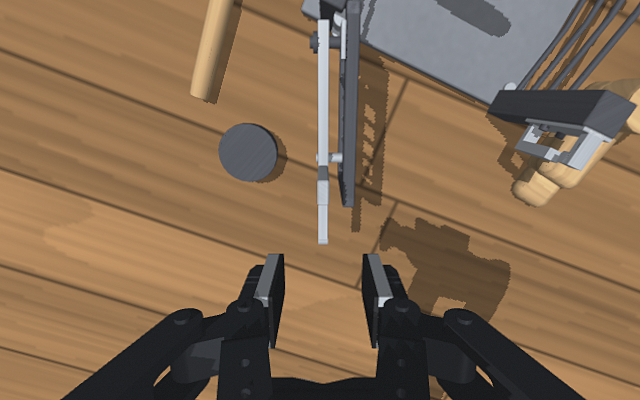

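View pics/d7c.png

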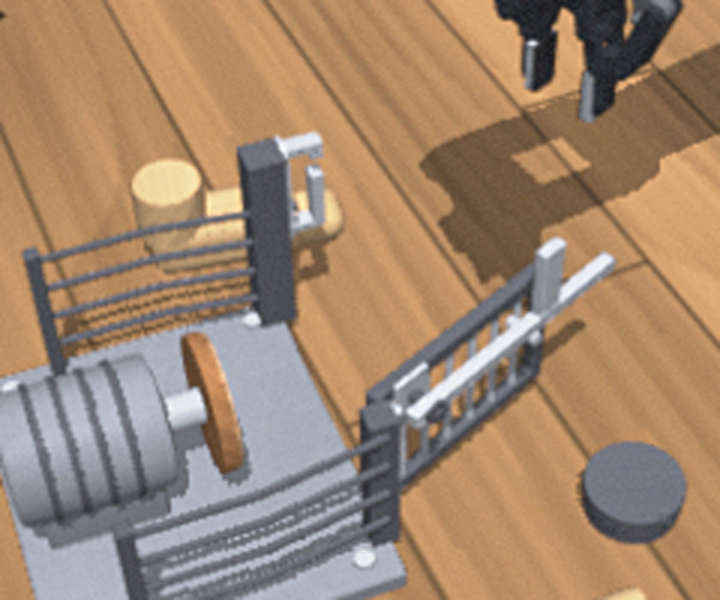

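Run:
```python
from h import *
o=np.load('w7.npz');W=cam('wrist',{'tool_pos':o['p'],'tool_rot':o['r']});D=cam('side');S=cam('scene')
d=lambda x,y:((x+.5)/3-.5+200,(y+.5)/3-.5+120)
a=onz(W,(322.5,22),.141);b=onz(W,(323,243),.141);print(a,b,np.linalg.norm(a-b))
v=a-b;print('bar yaw',np.degrees(np.arctan2(-v[0],v[1])))
print('nose tip tri',tri([W,D],[(323,243),d(606,258)]), 'pivot end', tri([W,D],[(322.5,22),d(415,412)]))
for n,a,b in [('tin before/after','pics/side0.png','pics/d7.png')]:
    x,y=cv2.imread(a),cv2.imread(b)
    for nm,s in [('tin',np.s_[262:305,388:435]),('hammer',np.s_[315:385,296:420]),('last',np.s_[172:200,245:270])]:
        print(nm,cv2.absdiff(x[s],y[s]).mean())
```

```text
[0.62060672 0.18119766 0.141     ] [0.42783169 0.1059971  0.141     ] 0.2069235027336888
bar yaw -68.68949492308957
nose tip tri (array([0.42743735, 0.10561882, 0.13918899]), [np.float64(0.37577723575420086), np.float64(0.3757772357541341)]) pivot end (array([0.61969699, 0.18137187, 0.14353547]), [np.float64(0.6115600919434762), np.float64(0.6115600919437413)])
tin 3.628236846445654
hammer 3.7046082949308756
last 3.5361904761904763
```

```bash
python3 -c "
from station import job
print(job.finish_job())"
```

```text
the job is handed in; nothing more can be done
None
```

The gate is open and the latch bar is back down, and I handed the job in at about 16.5 s; it reports no verdict.

- **Lift:** I gripped the thumb plate and lifted the bar along its arc with the gate shut. I felt the roof at about 12.3°, roughly 41 mm of lift at the nose, with an estimated 5 to 6 N on the catch. I then lowered the nose about 9 to 10 mm into the mouth.
- **Swing:** I swung the gate about its hinge to about 66° (1.15 rad). One reading during the slide-out, about 7° open, put the moment about the bar's pivot at 0.98 N m. Readings before and after it were about 0.5 N m. That could be a light brush against a lip of up to about 2 to 3 N, or sensor noise; the next reading was normal.
- **Release:** I lowered the bar onto its pin, opened the fingers and rose 150 mm clear.

**Last checks:**
- **Gate:** the bar's direction in the wrist picture puts the gate at about 66°, matching how far the tool turned.
- **Bar:** its two ends triangulate to heights of 139 and 144 mm. That is level within the camera error, though that error is about the size of the 0.03 rad limit, so the pictures alone do not prove it.
- **Robot:** the force on the tool is under 1 N, so it touches nothing.
- **Bystanders:** the tin, hammer and last look unmoved between the first and last side pictures.

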